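# Hold the herb mill's cover over its flange

## Task

Take the herb mill's oblong cover plate, the one with a hole in each corner like the mill's flange, out of the compartmented tray (it has a grip bar on top) and hold it level about 15 mm above the flange on top of the mill, its four holes over the four threaded holes, so that I can slide the gasket in between. Do not let the cover touch the mill, leave the other covers, the ring and the jar alone, and finish while still holding the cover hovering there: do not put it down or let go.

Things in the scene. Friction and masses are not known exactly. Their poses are not given: they have to be found in the camera images.
- cover_grip (a point): Point in the upright aluminium grip bar of the oblong cover, on the cover's vertical centre line, 33 mm above the plate's underside. The bar is 46 mm long (x), 12 mm wide (y) and stands 45 mm above the 5 mm plate: its top is 17 mm above this point. Pinch it across its 12 mm width. x along bar and plate, z up out of the plate.
- cover_under (a point): Centre of the underside of the oblong cover, axes as cover_grip: a bare steel plate 100 (x) x 70 (y) x 5 mm with a 14 mm through hole in each corner (centres at x = +-38, y = +-23 mm), 0.2 to 0.37 kg with its grip bar. It lies flat in one of the tray's four compartments.
- cover_hole_a (a point): Corner hole of the oblong cover at x = +38, y = +23 mm, at the underside.
- cover_hole_b (a point): The diagonally opposite hole of the cover, at x = -38, y = -23 mm, at the underside.
- seat (a point): Centre of the top face of the mill's flange: an oblong bare aluminium plate 100 (x) x 70 (y) mm with a 44 x 24 mm opening in its middle and a 6 mm threaded hole near each corner (x = +-38, y = +-23 mm), the highest part of the mill, 140 mm above the work surface. z up. The cover may go either way round (half a turn makes no difference).
- seat_hole_a (a point): Mouth of the threaded hole at x = +38, y = +23 mm of the flange.
- seat_hole_b (a point): Mouth of the diagonally opposite threaded hole, at x = -38, y = -23 mm of the flange.
- tray: Fixed open wooden tray, 294 (x) x 254 (y) x 30 mm high, walls and floor 8 mm thick, a divider each way making four compartments about 135 x 115 mm, centred at x = +-71.5, y = +-61.5 mm. Origin: centre of its underside, on the work surface. It may stand left or right of the robot, the mill on the other side.
- square_cover: Bystander in the tray: square steel plate 70 x 70 x 5 mm with four holes and the same grip bar. Origin: centre of its underside.
- round_cover: Bystander in the tray: round steel plate, 78 mm in diameter, 5 mm thick, no holes, same grip bar. Origin: centre of its underside.
- spacer: Bystander in the tray: steel ring, 56 mm outside, 38 mm inside, 14 mm high. Origin: centre of its underside.
- jar: Bystander on the counter beyond the tray and mill: brown glazed jar with a lid, 80 mm in diameter, 100 mm high. Origin: centre of its underside.
- mill: The fixed herb mill. Origin: on the work surface straight below seat; axes as seat. Grey housing 100 mm high, 150 mm wide (y), from x = -80 to +110 mm; on it a steel chamber that carries the flange.
- cover: The oblong cover; origin and axes as cover_under.

How it is judged:
On the way:
1. the oblong cover is lifted clear of the tray in the gripper (height (world z) of cover_under above 0.05 m and contact force between the fingers and cover above 1 N), for 0.2 s.
At the end, for the whole second after the job is handed in: The oblong cover is held still in the fingers, its underside 6 to 26 mm above the flange and level within 0.09 rad, each hole centre within 4.5 mm (seen from above) of its threaded hole, either way round, not touching the mill; the other covers, ring and jar are within 30 mm of where they began (((horizontal distance between cover_hole_a and seat_hole_a below 0.0045 m and horizontal distance between cover_hole_b and seat_hole_b below 0.0045 m) or (horizontal distance between cover_hole_a and seat_hole_b below 0.0045 m and horizontal distance between cover_hole_b and seat_hole_a below 0.0045 m)) and z of cover_under in the frame of seat between 0.006 and 0.026 m and angle between cover_under's own z axis and vertical below 0.09 rad and linear speed of cover below 0.02 m/s and angular speed of cover below 0.15 rad/s and contact force between the fingers and cover above 1 N and contact force between cover and mill below 0.1 N and distance of each of square_cover, round_cover, spacer, jar from where it was at the start of the episode below 0.03 m); the arm keeps its last pose, push and grip.
It fails at once if the cover bumps or rests on the mill (contact force between cover and mill above 1 N).
It fails at once if the square cover is moved by more than 30 mm (distance of square_cover from where it was at the start of the episode above 0.03 m).
It fails at once if the round cover is moved by more than 30 mm (distance of round_cover from where it was at the start of the episode above 0.03 m).
It fails at once if the spacer ring is moved by more than 30 mm (distance of spacer from where it was at the start of the episode above 0.03 m).
It fails at once if the jar is moved by more than 30 mm (distance of jar from where it was at the start of the episode above 0.03 m).
It also fails if it takes over 43 s, if anything falls off the work surface, if the arm or the gripper's body presses on something with over 40 N, if the wrist force passes 120 N, or if a joint passes its speed limit or range.

## Robot

A 7-joint arm with a two-finger parallel gripper is mounted at the origin on the work surface. World frame = base frame: x ahead of the robot, y to its left, z up, the work surface at z = 0. Lengths are in m, angles in rad, forces in N, time in s.
With the tool pointing down it reaches from about 0.4 to 0.9 m from the base axis. Payload 5.6 kg.
Tool frame: the origin (TCP) lies midway between the tips of the shut fingers; the grasp point (between the pads) lies 19 mm behind it; y points along the fingers, z is the direction in which the jaws open and shut, and the axes are right-handed (so a half turn about y gives the same grasp; the last joint's range is limited). The gripper opens to 92 mm and grips with 3 to 60 N. Pads are 20 mm wide; open, the fingers measure 128 mm over their backs; the gripper's body (75 mm by 189 mm) begins 69 mm behind the grasp point.
Start: joints at [-1.295, 0.468, -0.012, 1.603, 0.006, 1.071, -0.056], TCP at [0.204, 0.617, 0.215] pointing down, gripper open.
Joint ranges: [-2.53, 2.53], [-0.31, 2.02], [-1.57, 1.55], [0.28, 2.44], [-1.29, 4.43], [0.15, 1.84], [-2.92, 2.92]. Speed limits (rad/s): [2.57, 2.57, 3.14, 3.14, 3.14, 3.14, 3.14].

## Interface

Orientations are given as a 3x3 rotation matrix whose columns are the frame's x, y, z axes.
In Python, from station import env, effector, solver, viewer, workorder, search_frame, tip_of gives the robot as it stands. Calls block until the motion is done:
- env.reach(position, orientation): joint-space move of the TCP to a pose.
- env.movel(position, frame=None, rate=0.15): straight line of the TCP; frame=None keeps the orientation; rate is the mean speed in m/s.
- env.goto_joints(angles): joint-space move.
- effector.release() and effector.grasp(squeeze=None): open the fingers fully, or close them until they stop; squeeze is the grip in N (None keeps the last).
- env.pause(seconds).
- solver.inverse_kinematics(position, orientation): joint angles nearest the present ones, or None.
- env.sense(): the state.
- viewer.read_camera(name): name is "side" or "top" or "wrist"; returns (picture, depth): 420x560x3 uint8, red, green, blue; 420x560 float32, m along the optical axis (not along the pixel's ray), 0 where there is no reading.
- viewer.camera_info(name): a dict with "intrinsics" (3x3 intrinsics, pixels), "eye" and "rotation" of the camera in the world; the wrist camera has in their place "T_tool_cam" (4x4, takes a point from camera to tool coordinates, whose origin is the TCP and whose axes are the tool frame's). Camera axes: x right, y up, looking along -z (the intrinsics and any distortion apply to the point x, -y, -z); pixel columns grow to the right and rows downward; lengths in m; the calibration is good to about 2 mm. A picture is of the moment at which its call begins: read the wrist's pose just before it. camera_info takes no time and is no camera call.
A pose or a line that the arm cannot do raises env.PlanningError and nothing moves.
- workorder.finish_job(): hands the job in, once; it reports no verdict.
Trained networks look in the newest picture that a camera, given by its name, has taken for a name from the list of things; names that differ only in an ending like _2 or _b are one class to them, and where a whole thing is asked for, a point or a joint stands for the part that bears it (a point fixed in the world has none). Each returns a list of dicts, best first, with "score" (0 to 1); they miss things now and then, are a little off and sometimes report something else, mostly with a low value. They report only what shows in the picture. A call takes as long as a camera call.
- search_frame(camera, name): "at" ([x, y, z] in m, in world coordinates, good to about 4 mm: the middle of the surface that is visible of it).
- tip_of(camera, name): "at" ([x, y, z] in m, in world coordinates, good to about 4 mm: a listed point, or the origin of a listed thing).
The state is a dict: "t": time; "joint_positions": joint angles; "joint_velocities": joint speeds; "tau": joint torques, N m; "ee_pos": TCP position; "tcp_rot": TCP orientation; "wrist_force": force on the tool from outside, world axes, zero at the start; "moment": the same for the moment, N m; "gripper_width": finger opening in m.
Only numpy, scipy, OpenCV 4.12 (cv2) and the standard library are available. Lean on these libraries where they do the work, as an engineer would, in place of code of your own. Each camera call takes 0.05 s, during which the arm holds its last target.

## Working session

There is one attempt and no reset: what is moved stays moved. The work goes in short steps, each a Python script; the robot and the scene stay as the last script left them, time stands still between calls to the robot, and variables do not carry over. Pictures are saved under pics/ and viewed, and the job is handed in when it is done.

```bash
mkdir -p pics; ls
python3 - <<'E'
from station import env, effector, solver, viewer, workorder, search_frame, tip_of
import cv2,numpy as np
s=env.sense();print(s['t'],s['ee_pos'],s['tcp_rot'],s['gripper_width'])
for c in ['top','side']:
    p,d=viewer.read_camera(c);cv2.imwrite(f'pics/{c}0.png',p[:,:,::-1]);i=viewer.camera_info(c);print(c,i)
    np.savez(f'{c}0.npz',p=p,d=d)
    for n in ['cover_grip','cover_under','seat','cover_hole_a','seat_hole_a','square_cover','round_cover','tray']:
        print(n,[(np.round(r['at'],4).tolist(),round(r['score'],2)) for r in tip_of(c,n)[:4]])
print(viewer.camera_info('wrist'))
E
```

```text
pics
0.0 [0.2036317  0.61666299 0.21366894] [[ 9.49591525e-01 -4.20066539e-04  3.13489647e-01]
 [-3.13489901e-01 -1.69440911e-03  9.49590023e-01]
 [ 1.32288721e-04 -9.99998476e-01 -1.74068315e-03]] 0.09174870139095298
top {'intrinsics': array([[406.69054385,   0.        , 281.61536427],
       [  0.        , 406.69054385, 208.94678691],
       [  0.        ,   0.        ,   1.        ]]), 'eye': array([3.85235508e-01, 2.62632133e-04, 1.05321358e+00]), 'rotation': array([[ 0.04349834,  0.97339057, -0.22498597],
       [-0.99905292,  0.04262399, -0.00874434],
       [ 0.00107814,  0.22515326,  0.97432276]])}
cover_grip [([0.5809, -0.1841, 0.0417], 0.73), ([0.5385, 0.243, 0.1414], 0.18)]
cover_under [([0.5826, -0.1873, 0.0081], 0.79), ([0.4235, -0.2899, 0.0088], 0.26)]
seat [([0.503, 0.21, 0.1388], 0.57)]
cover_hole_a [([0.6229, -0.1684, 0.0086], 0.92), ([0.5353, -0.2042, 0.0061], 0.74)]
seat_hole_a [([0.4759, 0.1737, 0.1427], 0.75), ([0.5364, 0.2426, 0.1418], 0.65)]
square_cover [([0.4391, -0.1683, 0.0105], 0.67), ([0.5029, 0.2056, -0.0007], 0.4)]
round_cover [([0.5763, -0.3028, 0.0071
[... 801 characters left out ...]
2), ([0.4779, 0.1726, 0.1409], 0.85)]
square_cover [([0.4432, -0.1742, 0.0086], 0.77)]
round_cover [([0.5712, -0.2975, 0.005], 0.94)]
tray [([0.5073, -0.2361, 0.0031], 0.63)]
{'intrinsics': array([[323.90877549,   0.        , 280.25593733],
       [  0.        , 323.90877549, 217.22342898],
       [  0.        ,   0.        ,   1.        ]]), 'T_tool_cam': array([[ 4.01617758e-04, -9.69691541e-01, -2.44332057e-01,
        -6.82255829e-02],
       [-1.00838646e-04,  2.44332036e-01, -9.69691624e-01,
        -1.69602516e-01],
       [ 9.99999914e-01,  4.14083490e-04,  3.45702592e-07,
        -1.19888117e-03],
       [ 0.00000000e+00,  0.00000000e+00,  0.00000000e+00,
         1.00000000e+00]])}
```

View pics/top0.png

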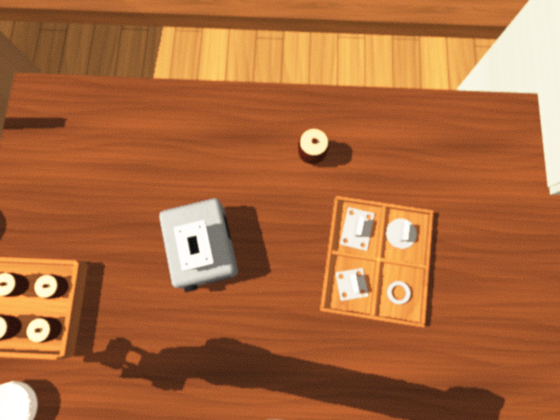

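View pics/side0.png

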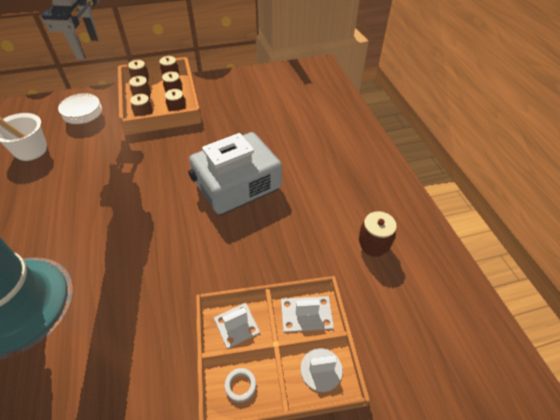

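The oblong cover is at about (357,229) in the top image, in the upper-left compartment, and the flange is at (194,244). The side view shows the same layout: cover at (307,313), flange at (229,150). Next I'll take wrist views of the mill and then the cover.

```bash
cat > h.py <<'E'
from station import env, effector, solver, viewer, workorder, search_frame, tip_of
import cv2,numpy as np
def R(a):
    c,s=np.cos(a),np.sin(a); return np.array([[c,0,-s],[s,0,c],[0,-1,0.]])
K=lambda c: viewer.camera_info(c)['intrinsics']
def shot(tag,cam='wrist'):
    s=env.sense();p,d=viewer.read_camera(cam);i=viewer.camera_info(cam)
    if cam=='wrist':
        T=np.eye(4);T[:3,:3]=s['tcp_rot'];T[:3,3]=s['ee_pos'];T=T@i['T_tool_cam']
    else:
        T=np.eye(4);T[:3,:3]=i['rotation'];T[:3,3]=i['eye']
    cv2.imwrite(f'pics/{tag}.png',p[:,:,::-1]);np.savez(tag+'.npz',p=p,d=d,T=T,K=i['intrinsics'])
    return p,d,T,i['intrinsics']
def ray(u,v,T,K):
    r=np.array([(u-K[0,2])/K[0,0],-(v-K[1,2])/K[1,1],-1.]);return T[:3,:3]@r
def onz(u,v,z,T,K):
    r=ray(u,v,T,K);return T[:3,3]+r*(z-T[2,3])/r[2]
def proj(X,T,K):
    q=T[:3,:3].T@(np.asarray(X)-T[:3,3]);return np.array([K[0,0]*q[0]/-q[2]+K[0,2],K[1,1]*q[1]/q[2]+K[1,2]])
def cand(c,n,k=4):
    r=[(np.round(x['at'],4).tolist(),round(x['score'],2)) for x in tip_of(c,n)[:k]];print(c,n,r);return r
E
python3 - <<'E'
from h import *
q=env.sense()['joint_positions']
for n,p,a in [('mill',[.506,.208,.30],.31),('mill',[.506,.208,.30],.31+np.pi),('mill',[.506,.208,.30],.31-np.pi),('cov',[.581,-.186,.2],-.17),('cov',[.581,-.186,.036],-.17),('cov',[.581,-.186,.2],-.17+np.pi)]:
    print(n,a,solver.inverse_kinematics(np.array(p),R(a)))
env.reach(np.array([.506,.208,.30]),R(.31))
for k,dx in enumerate([0,.05]):
    if k: env.movel(np.array([.506-.06,.208+.04,.28]))
    shot(f'm{k}');cand('wrist','seat');cand('wrist','seat_hole_a')
print(env.sense()['t'])
E
```

```text
mill 0.31 [-0.57519082  0.21097879  0.14576122  1.76523284 -0.03307254  1.16775091
  1.46115456]
mill 3.451592653589793 [-0.9898701   0.22851608  0.64248625  1.7901339  -0.14787498  1.17130977
 -1.56289433]
mill -2.831592653589793 [-0.9898701   0.22851608  0.64248625  1.7901339  -0.14787498  1.17130977
 -1.56289433]
cov -0.17 [-0.28933273  0.48569749  0.73624672  1.75667368 -0.37126866  1.0432765
  1.98060191]
cov -0.17 [-0.02741675  0.65070667  0.37922697  1.83664566 -0.34712385  0.71972869
  1.94605256]
cov 2.971592653589793 [-0.4927531   0.61723348  1.07586081  1.76785634 -0.59912749  1.12713722
 -0.96230071]
wrist seat [([0.5046, 0.2076, 0.1417], 0.7)]
wrist seat_hole_a [([0.5327, 0.2432, 0.1451], 0.88), ([0.4771, 0.1749, 0.1442], 0.63)]
wrist seat [([0.5046, 0.2064, 0.1441], 0.69), ([0.5327, 0.2435, 0.1413], 0.42)]
wrist seat_hole_a [([0.4765, 0.1755, 0.1411], 0.78), ([0.5316, 0.2421, 0.1416], 0.58)]
3.7167
```

View pics/m0.png

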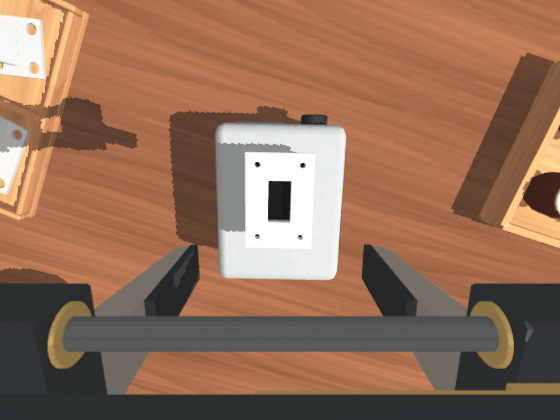

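View pics/m1.png

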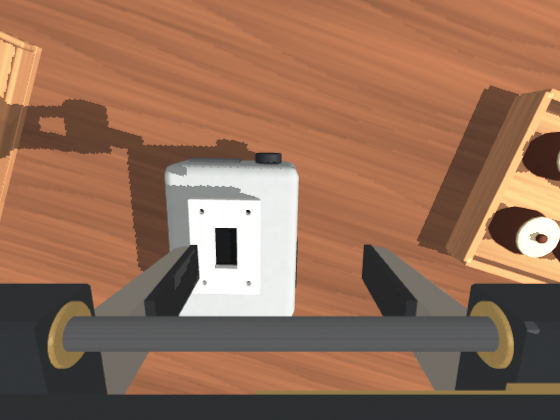

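Both wrist views show the flange with its four dark threaded holes. In m0 they are near (258,164), (302,165), (257,236) and (300,237). In m1 they are near (202,211), (248,212), (205,283) and (249,283). I'll find sub-pixel hole centres and triangulate.

```bash
cat >> h.py <<'E'
def hole(p,u,v,w=6):
    g=cv2.cvtColor(p,cv2.COLOR_RGB2GRAY).astype(float)
    x0,y0=int(round(u)),int(round(v));W=g[y0-w:y0+w+1,x0-w:x0+w+1]
    wt=np.clip(np.median(W)-25-W,0,None);Y,X=np.mgrid[y0-w:y0+w+1,x0-w:x0+w+1]
    return (wt*X).sum()/wt.sum(),(wt*Y).sum()/wt.sum()
def tri(obs):
    A=np.zeros((3,3));b=np.zeros(3)
    for (u,v),T,K in obs:
        r=ray(u,v,T,K);r/=np.linalg.norm(r);M=np.eye(3)-np.outer(r,r);A+=M;b+=M@T[:3,3]
    return np.linalg.solve(A,b)
def fit(P):
    # P ordered so that holes are (+,+),(+,-),(-,+),(-,-) in own x,y
    P=np.asarray(P)[:,:2];L=np.array([[38,23],[38,-23],[-38,23],[-38,-23]])/1e3
    c=P.mean(0);q=P-c
    a=np.arctan2((L[:,0]*q[:,1]-L[:,1]*q[:,0]).sum(),(L*q).sum())
    r=np.array([[np.cos(a),-np.sin(a)],[np.sin(a),np.cos(a)]])
    return c,a,np.abs(q-L@r.T).max()
E
python3 - <<'E'
from h import *
N=[np.load(f'm{k}.npz') for k in (0,1)]
px=[[(258,164),(302,165),(257,236),(300,237)],[(202,211),(248,212),(205,283),(249,283)]]
H=[[hole(n['p'],*q) for q in P] for n,P in zip(N,px)]
print(np.round(H,1))
X=np.array([tri([(H[0][i],N[0]['T'],N[0]['K']),(H[1][i],N[1]['T'],N[1]['K'])]) for i in range(4)]);print(X.round(4))
for k in 0,1:
    Z=[onz(*H[k][i],.14,N[k]['T'],N[k]['K']) for i in range(4)];print(np.round(Z,4).tolist())
    for o in ([2,3,0,1],[3,2,1,0]): print(fit(np.array(Z)[o]))
    d=N[k]['d'];u,v=map(int,H[k][0]); print('depth',[ (N[k]['T'][:3,3]+ray(q[0]+a,q[1]+8,N[k]['T'],N[k]['K'])*d[int(q[1])+8,int(q[0])+a])[2].round(4) for q,a in zip(H[k],(5,-5,5,-5))])
E
```

```text
[[[257.1 164. ]
  [302.3 164.9]
  [256.9 235.6]
  [299.7 236.5]]

 [[201.5 210.8]
  [247.8 211.6]
  [203.7 281.6]
  [248.2 282.7]]]
[[0.4742 0.1731 0.1362]
 [0.4609 0.2173 0.1365]
 [0.5463 0.1948 0.1392]
 [0.5337 0.2391 0.138 ]]
[[0.4738, 0.1732, 0.14], [0.4607, 0.2169, 0.14], [0.5461, 0.1949, 0.14], [0.5331, 0.2386, 0.14]]
(array([0.50341338, 0.20589634]), np.float64(0.29131472329151287), np.float64(0.04395858972253029))
(array([0.50341338, 0.20589634]), np.float64(0.2910770543599967), np.float64(0.0003261808096548663))
depth [np.float64(0.1393), np.float64(0.14), np.float64(0.1392), np.float64(0.1391)]
[[0.4731, 0.1738, 0.14], [0.4601, 0.2174, 0.14], [0.5457, 0.1947, 0.14], [0.5328, 0.2391, 0.14]]
(array([0.50295001, 0.20627097]), np.float64(0.2844248870858678), np.float64(0.04426893794317711))
(array([0.50295001, 0.20627097]), np.float64(0.28596636574002554), np.float64(0.0003373738761434167))
depth [np.float64(0.1407), np.float64(0.1393), np.float64(0.1402), np.float64(0.1404)]
```

Run:
```python
from h import *
env.reach(np.array([.581,-.186,.20]),R(-.17))
for k in (0,1):
    if k: env.movel(np.array([.581-.05,-.186+.03,.20]),rate=.2)
    shot(f'c{k}');cand('wrist','cover_grip');cand('wrist','cover_hole_a');cand('wrist','cover_under')
print(env.sense()['t'])
```

```text
wrist cover_grip [([0.5803, -0.1855, 0.0406], 0.81)]
wrist cover_hole_a [([0.6188, -0.1748, 0.0089], 0.83), ([0.544, -0.1945, 0.0098], 0.8), ([0.5813, -0.1842, 0.0112], 0.16)]
wrist cover_under [([0.5825, -0.1849, 0.0056], 0.56)]
wrist cover_grip [([0.5801, -0.1866, 0.0414], 0.91), ([0.791, -0.0651, 0.0017], 0.46), ([0.4207, -0.2884, 0.0034], 0.36)]
wrist cover_hole_a [([0.5446, -0.1954, 0.0126], 0.91), ([0.6205, -0.1742, 0.0071], 0.65)]
wrist cover_under [([0.5819, -0.1826, 0.0082], 0.76), ([0.5761, -0.2987, 0.0101], 0.54)]
6.25
```

View pics/c0.png

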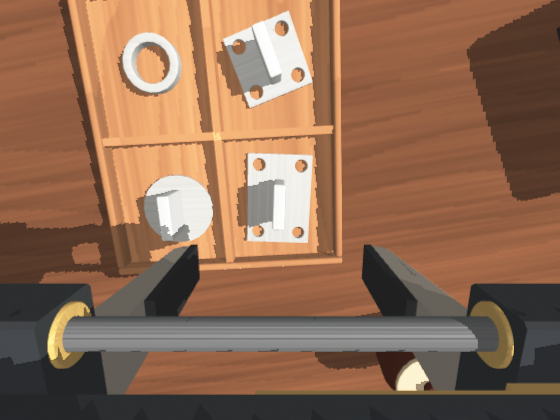

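View pics/c1.png

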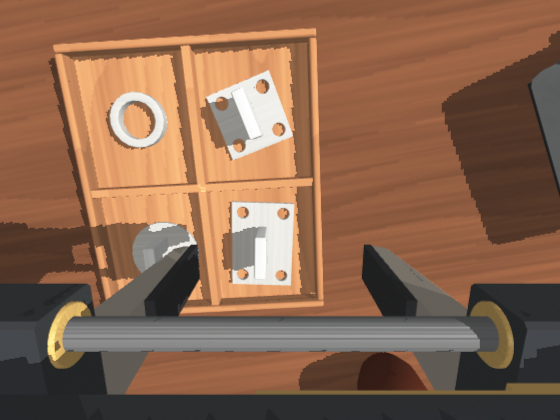

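The oblong cover is at about (280,198) in c0 and (263,243) in c1, with four orange-looking holes and a bar along its length. The round cover is left of it and the square cover above. The jar is at (415,375) in c0, clear of the approach.

Run:
```python
from h import *
N=[np.load(f'c{k}.npz') for k in (0,1)]
px=[[(259,164),(301,166),(258,231),(298,232)],[(243,212),(283,213),(243,274),(281,275)]]
def hs(p,u,v,w=8):
    g=cv2.cvtColor(p,cv2.COLOR_RGB2HSV)[:,:,1].astype(float);u,v=int(u),int(v)
    W=g[v-w:v+w+1,u-w:u+w+1];m=(W>90).astype(np.uint8);n,l,st,c=cv2.connectedComponentsWithStats(m)
    l0=max(range(1,n),key=lambda i:st[i,4]-8*np.hypot(*(c[i]-w)));
    return (st[l0,0]+(st[l0,2]-1)/2+u-w, st[l0,1]+(st[l0,3]-1)/2+v-w), st[l0].tolist()
H=[]
for n,P in zip(N,px):
    r=[hs(n['p'],*q) for q in P];print(r);H.append([x[0] for x in r])
print(np.array([tri([(H[0][i],N[0]['T'],N[0]['K']),(H[1][i],N[1]['T'],N[1]['K'])]) for i in range(4)]).round(4))
for k in 0,1:
    n=N[k];T,Kk,d=n['T'],n['K'],n['d']
    Z=np.array([onz(*h,.011,T,Kk) for h in H[k]]);print(fit(Z[[3,2,1,0]]))
    v,u=np.nonzero(d>0);r=np.c_[(u-Kk[0,2])/Kk[0,0],-(v-Kk[1,2])/Kk[1,1],-np.ones(len(u))]*d[v,u][:,None]
    X=r@T[:3,:3].T+T[:3,3]
    c=np.hypot(X[:,0]-.581,X[:,1]+.185)<.06
    b=X[c&(X[:,2]>.052)];print('bar top z',np.median(b[:,2]),'rect',cv2.minAreaRect((b[:,:2]*1000).astype(np.float32)),len(b))
    pl=X[c&(X[:,2]>.0105)&(X[:,2]<.018)];print('plate z',np.median(pl[:,2]),cv2.minAreaRect((pl[:,:2]*1000).astype(np.float32)))
    print('yaw',np.degrees(-.17),'jar', onz(413,375,.1,T,Kk) if k==0 else '')
```

```text
[((np.float64(258.5), np.float64(164.0)), [2, 3, 12, 11, 108]), ((np.float64(300.5), np.float64(165.5)), [2, 2, 12, 12, 109]), ((np.float64(257.5), np.float64(230.0)), [3, 2, 10, 11, 84]), ((np.float64(297.0), np.float64(231.5)), [2, 3, 11, 10, 85])]
[((np.float64(242.0), np.float64(212.0)), [2, 3, 11, 11, 91]), ((np.float64(282.5), np.float64(213.0)), [2, 3, 12, 11, 94]), ((np.float64(242.0), np.float64(273.5)), [2, 3, 11, 10, 76]), ((np.float64(280.5), np.float64(275.0)), [3, 4, 10, 9, 70])]
[[ 0.5398 -0.2021  0.012 ]
 [ 0.5492 -0.157   0.0098]
 [ 0.6133 -0.2168  0.013 ]
 [ 0.6227 -0.1722  0.0131]]
(array([ 0.58154256, -0.18709094]), np.float64(-0.20314214254239993), np.float64(0.0002786903789162645))
bar top z 0.3054065756190877 rect ((576.8086547851562, -184.3072509765625), (118.57355499267578, 55.60625076293945), 80.4684829711914) 54343
plate z 0.012622974041593599 ((582.5203857421875, -184.90541076660156), (117.44950866699219, 100.16621398925781), 78.44422912597656)
yaw -9.740282517223996 jar [ 0.75999286 -0.08329695  0.1       ]
(array([ 0.58166897, -0.18719198]), np.float64(-0.19988063800894723), np.float64(0.0002890052035572771))
bar top z 0.2399262098561269 rect ((563.478271484375, -189.80734252929688), (83.09488677978516, 26.227642059326172), 10.391335487365723) 1907
plate z 0.012596243753416503 ((582.448974609375, -184.9239044189453), (117.095947265625, 100.6039810180664), 78.6410903930664)
yaw -9.740282517223996 jar
```

Run:
```python
from h import *
n=np.load('c0.npz');T,Kk,d=n['T'],n['K'],n['d']
v,u=np.nonzero(d>0);X=(np.c_[(u-Kk[0,2])/Kk[0,0],-(v-Kk[1,2])/Kk[1,1],-np.ones(len(u))]*d[v,u][:,None])@T[:3,:3].T+T[:3,3]
b=X[(np.hypot(X[:,0]-.581,X[:,1]+.187)<.045)&(X[:,2]>.05)&(X[:,2]<.07)]
w=X[(abs(X[:,0]-.5)<.2)&(abs(X[:,1]+.23)<.15)&(X[:,2]>.025)&(X[:,2]<.035)];print('wall',np.percentile(w[:,2],[50,95]))
zt=np.median(b[:,2]);print('bar top',zt,cv2.minAreaRect((b[:,:2]*1000).astype(np.float32)));assert abs(zt-.058)<.005
a=-.2015
env.reach(np.array([.5816,-.1871,.12]),R(a))
print(env.sense()['ee_pos'])
env.movel(np.array([.5816,-.1871,.036]),rate=.08)
s=env.sense();print(s['ee_pos'],s['wrist_force'],s['t'])
effector.grasp(squeeze=40)
s=env.sense();print(s['gripper_width'],s['wrist_force'],s['t'])
```

```text
wall [0.02789147 0.03035425]
bar top 0.05746817418219813 ((581.6093139648438, -186.77708435058594), (11.996235847473145, 45.26106643676758), 78.50817108154297)
[ 0.58095093 -0.18758135  0.11948205]
[ 0.5820232  -0.18725796  0.0364953 ] [-0.34032393 -0.37296056 -0.54416942] 7.9333
0.0119993001472226 [-0.49819149 -0.36663304 -0.50152106] 9.1167
```

The bar is gripped: the opening is 12.0 mm, which matches. Lifting now and checking before the transfer.

Run:
```python
from h import *
env.movel(np.array([.582,-.187,.10]),rate=.08)
env.pause(.2)
env.movel(np.array([.582,-.187,.28]),rate=.2)
s=env.sense();print(s['gripper_width'],s['wrist_force'],s['moment'],s['t'])
print(solver.inverse_kinematics(np.array([.5032,.2061,.26]),R(.288)))
shot('l0');shot('l0s','side');cand('side','cover_under')
```

```text
0.011855411498764137 [-0.01034017  0.94491046 -3.24012538] [0.02175938 0.0045585  0.00309708] 11.3167
[-0.77341958  0.24285012  0.38431486  1.83596035 -0.10229125  1.08205467
  1.50760891]
side cover_under [([0.5792, -0.1907, 0.2505], 0.79)]
```

View pics/l0.png

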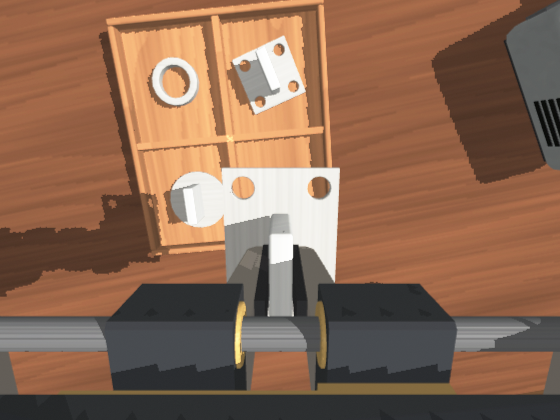

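View pics/l0s.png

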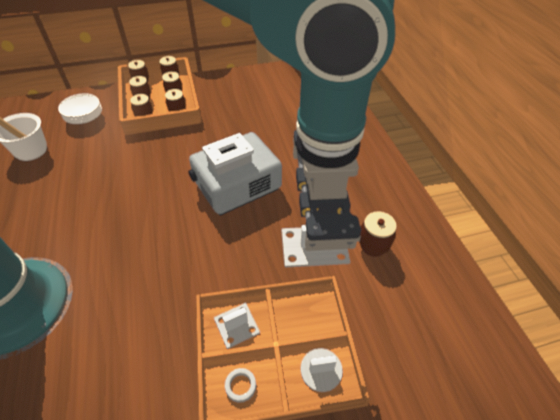

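The cover is held level in the fingers. Its near holes are at (243,187) and (319,187) in l0, and the other items have not moved. Next I'll measure the cover's position in the tool frame from those two holes.

```bash
cat >> h.py <<'E'
def rimfit(p,u,v,w=20):
    # hole ellipse: saturated/dark pixels inside bright low-sat plate
    h=cv2.cvtColor(p,cv2.COLOR_RGB2HSV);m=(h[:,:,1]>60).astype(np.uint8)
    W=m[v-w:v+w+1,u-w:u+w+1];n,l,st,c=cv2.connectedComponentsWithStats(W);k=l[w,w]
    return st[k,0]+(st[k,2]-1)/2+u-w, st[k,1]+(st[k,3]-1)/2+v-w, st[k].tolist()
def plate_in_tool(n,pts):
    # corner-hole centres in tool frame, on the plate's top face depth from depth image
    T,Kk,d=n['T'],n['K'],n['d'];Tt=viewer.camera_info('wrist')['T_tool_cam']
    out=[]
    for u,v in pts:
        dd=[d[int(v)+j,int(u)+i] for i,j in ((-18,0),(18,0),(0,18),(-16,14),(16,14)) ]
        for z in (np.median(dd),):
            c=np.array([(u-Kk[0,2])/Kk[0,0],-(v-Kk[1,2])/Kk[1,1],-1])*z
            out.append(Tt[:3,:3]@c+Tt[:3,3])
    return np.array(out)
E
python3 - <<'E'
from h import *
n=np.load('l0.npz')
P=[rimfit(n['p'],243,187),rimfit(n['p'],319,187)];print(P)
X=plate_in_tool(n,[p[:2] for p in P]);print(X.round(4))
T,Kk,d=n['T'],n['K'],n['d'];Tt=viewer.camera_info('wrist')['T_tool_cam']
v,u=np.nonzero(d>0);Y=(np.c_[(u-Kk[0,2])/Kk[0,0],-(v-Kk[1,2])/Kk[1,1],-np.ones(len(u))]*d[v,u][:,None])@Tt[:3,:3].T+Tt[:3,3]
b=Y[(abs(Y[:,0])<.07)&(abs(Y[:,2])<.05)&(Y[:,1]>.015)&(Y[:,1]<.035)]
A=np.c_[b[:,0],b[:,2],np.ones(len(b))];c,*_=np.linalg.lstsq(A,b[:,1],rcond=None)
r=b[:,1]-A@c;k=abs(r)<.003;c,*_=np.linalg.lstsq(A[k],b[k,1],rcond=None)
print('plane y=ax+bz+c',c,len(b)); b=b[k];print('edge x min',np.percentile(b[:,0],.5),'z',np.percentile(b[:,2],[.5,99.5]))
E
```

```text
[(np.float64(242.5), np.float64(187.5), [9, 10, 22, 22, 387]), (np.float64(318.0), np.float64(187.0), [8, 10, 23, 21, 370])]
[[-0.038   0.0247 -0.024 ]
 [-0.0382  0.0251  0.0217]]
plane y=ax+bz+c [-0.00052506 -0.00029111  0.02346527] 8438
edge x min -0.04974359164418096 z [-0.03586913  0.03369574]
```

Run:
```python
from h import *
env.reach(np.array([.5029,.2072,.28]),R(.288))
env.pause(.3)
env.movel(np.array([.5029,.2072,.186]),rate=.06)
env.pause(.5)
s=env.sense();print(s['ee_pos'],s['gripper_width'],s['wrist_force'],s['t'],np.arctan2(s['tcp_rot'][1,0],s['tcp_rot'][0,0]))
shot('f0');
for c in ('side','top'):
    shot('f0'+c,c);cand(c,'cover_hole_a');cand(c,'seat_hole_a');cand(c,'cover_under')
```

```text
[0.5029186  0.20722175 0.18603281] 0.0116744745429723 [ 0.01365299 -0.60287252 -3.16289892] 15.475 0.28799772849926375
side cover_hole_a [([0.4695, 0.1759, 0.1596], 0.7), ([0.5337, 0.2383, 0.1609], 0.65)]
side seat_hole_a [([0.5325, 0.2451, 0.1413], 0.68), ([0.4771, 0.1752, 0.1377], 0.68), ([0.5011, 0.2095, 0.0035], 0.18)]
side cover_under [([0.504, 0.2053, 0.1557], 0.72)]
top cover_hole_a [([0.4725, 0.1713, 0.1549], 0.74)]
top seat_hole_a [([0.4741, 0.1739, 0.1405], 0.81), ([0.5017, 0.202, 0.1596], 0.6)]
top cover_under [([0.5017, 0.2071, 0.1603], 0.68)]
```

Run:
```python
import cv2
a=cv2.imread('pics/f0side.png')[90:230,140:320];b=cv2.imread('pics/f0top.png')[170:310,110:290]
cv2.imwrite('pics/f0z.png',cv2.resize(cv2.hconcat([a,b]),None,fx=2.2,fy=2.2,interpolation=cv2.INTER_CUBIC))
```

```text
(no output)
```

View pics/f0z.png

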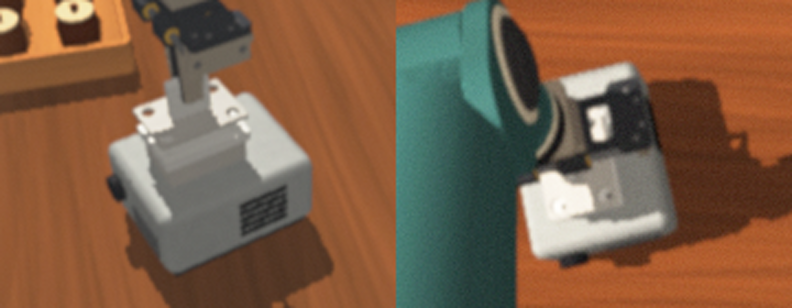

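View pics/f0.png

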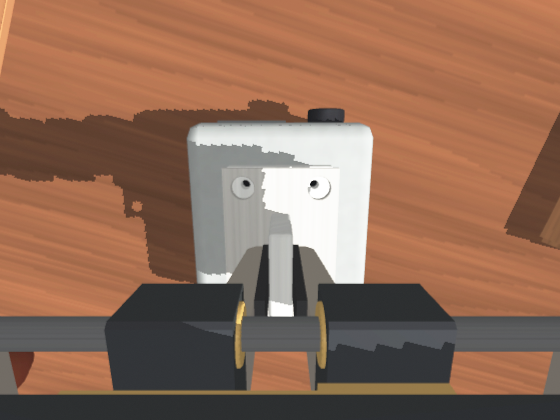

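The threaded holes show as dark dots inside the cover's holes, near (247,184) and (314,184), with the rims near (243,187) and (319,187). I'll turn these into offsets in mm.

Run:
```python
from h import *
n=np.load('f0.npz');p=n['p'];T,Kk,d=n['T'],n['K'],n['d']
g=cv2.cvtColor(p,cv2.COLOR_RGB2GRAY)
cv2.imwrite('pics/f0w.png',cv2.resize(p[165:210,220:345,::-1],None,fx=6,fy=6,interpolation=cv2.INTER_NEAREST))
for u,v in ((247,184),(314,184)):
    y,x=np.mgrid[v-6:v+7,u-6:u+7];w=np.clip(90.-g[v-6:v+7,u-6:u+7],0,None);print('thread px',(w*x).sum()/w.sum(),(w*y).sum()/w.sum())
    h=((w*x).sum()/w.sum(),(w*y).sum()/w.sum());X=onz(*h,.140,T,Kk)
    print('thread',X.round(4), 'tool',(T[:3,:3]*0+env.sense()['tcp_rot']).T@(X-env.sense()['ee_pos']))
print('depth plate z',[(T[:3,3]+ray(a,b,T,Kk)*d[b,a])[2].round(4) for a,b in ((230,210),(260,190),(300,190),(332,215),(280,175))])
```

```text
thread px 245.87986798679867 182.9201320132013
thread [0.4731 0.1733 0.14  ] tool [-0.03824737  0.04600542 -0.02402532]
thread px 312.8773841961853 182.90395095367847
thread [0.4604 0.2163 0.14  ] tool [-0.0382421   0.04600555  0.02077484]
depth plate z [np.float64(0.1635), np.float64(0.1627), np.float64(0.1623), np.float64(0.1629), np.float64(0.1609)]
```

View pics/f0w.png

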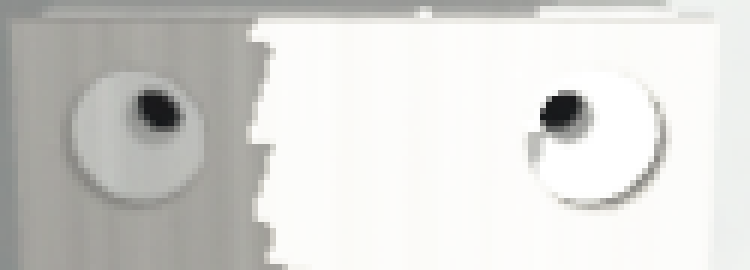

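In the tool frame the threads and the cover's holes agree to within 1 mm. The plate's underside is about 17 mm above the flange, so I'll lower it 2 mm, check, and hand in.

Run:
```python
from h import *
env.movel(np.array([.5029,.2072,.184]),rate=.02)
env.pause(.6)
s=env.sense();print(s['ee_pos'],s['gripper_width'],s['wrist_force'],abs(s['joint_velocities']).max(),s['t'])
shot('g0');n=np.load('g0.npz')
print(cand('wrist','cover_hole_a'),[(n['T'][:3,3]+ray(a,b,n['T'],n['K'])*n['d'][b,a])[2].round(4) for a,b in ((230,210),(260,190),(300,190),(332,215))])
for t in ('square_cover','round_cover','spacer','jar'):
    pass
workorder.finish_job();print(env.sense()['t'])
```

```text
[0.50291053 0.20720979 0.18400942] 0.011491222912204179 [ 0.61636601  0.67646513 -3.60288654] 0.0011156803843118852 16.775
wrist cover_hole_a [([0.4759, 0.1785, 0.1588], 0.62)]
[([0.4759, 0.1785, 0.1588], 0.62)] [np.float64(0.1599), np.float64(0.1607), np.float64(0.1617), np.float64(0.1604)]
the job is handed in; nothing more can be done
the job is handed in; nothing more can be done
```

I took the oblong cover out of the tray by its grip bar and handed in the job with it held still above the mill's flange, at about 16.8 s of the 43 s allowed.

- **Alignment:** From the wrist camera, the two cover holes it could see were within about 1 mm of their threaded holes. I measured this 2 mm higher, just before the final lowering. The gripper hid the other two holes.
- **Height:** The plate's underside was about 15–16 mm above the flange. This comes from depth readings of 0.160–0.162 m on the plate's top face, minus its 5 mm thickness, with the flange at 0.140 m.
- **Level:** Measured after the lift, the plate was parallel to the tool to within about 0.001 rad, with the tool pointing straight down.
- **Grip and contact:** The gripper opening was 11.5 mm on the 12 mm bar. The wrist force was about 3.6 N downward, in line with the cover's weight, so there was no sign of contact with the mill.

**What disagreed or was not checked:**
- The trained network's single last reading for a cover hole, (0.476, 0.1785), was 5–6 mm from where I measured it. It was a low-score detection (0.62). I trusted the direct view of the threads through the holes instead.
- I saw the other covers and the ring undisturbed in the pictures after the lift, and the jar in the side view then. I did not measure any of them again at the end.

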